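Hold the magnifier over the egg

ROBOT

A 6-joint arm with a two-finger parallel gripper is mounted at the origin on the work surface. World frame = base frame: x ahead of the robot, y to its left, z up, the work surface at z = 0. Lengths are in m, angles in rad, forces in N, time in s.
With the tool pointing down it reaches from about 0.375 to 0.975 m from the base axis. Payload 3.8 kg.
Tool frame: the origin (TCP) lies midway between the tips of the shut fingers; the grasp point (between the pads) lies 19 mm behind it; x points along the fingers, y is the direction in which the jaws open and shut, and the axes are right-handed (so a half turn about x gives the same grasp; the last joint's range is limited). The gripper opens to 88 mm and grips with 3 to 60 N. Pads are 18 mm wide; open, the fingers measure 123 mm over their backs; the gripper's body (75 mm by 187 mm) begins 45 mm behind the grasp point.
Start: joints at [-1.35, 0.264, 1.604, -0, 1.274, -0.037], TCP at [0.172, -0.653, 0.239] pointing down, gripper open.
Joint ranges: [-2.63, 2.63], [-0.94, 2.18], [0.31, 2.57], [-1.31, 4.45], [0, 2.66], [-2.55, 2.55]. Speed limits (rad/s): [2.57, 2.57, 3.14, 3.14, 3.14, 3.14].

INTERFACE

Orientations are given as a rotation vector (axis times angle).
In Python, from cell import manip, inverse_kinematics, cams, order gives the robot as it stands. Calls block until the motion is done:
- manip.move_pose(position, orientation): joint-space move of the TCP to a pose.
- manip.move_linear(position, rate=0.15, rot=None): straight line of the TCP; rot=None keeps the orientation; rate is the mean speed in m/s.
- manip.set_joints(angles): joint-space move.
- manip.set_gripper(opening, force=None): finger opening in m; force is the grip in N (None keeps the last); returns when the fingers have stopped.
- manip.dwell(seconds).
- inverse_kinematics(position, orientation): joint angles nearest the present ones, or None.
- manip.state(): the state.
- cams.capture(name): name is "side" or "top" or "wrist"; returns a dict with "image" (400x640x3 uint8, blue, green, red), "z_map" (400x640 float32, m along the optical axis (not along the pixel's ray), 0 where there is no reading), "intrinsics" (3x3 intrinsics, pixels), "position" and "orientation" of the camera in the world; the wrist camera has in their place "T_tool_cam" (4x4, takes a point from camera to tool coordinates, whose origin is the TCP and whose axes are the tool frame's). Camera axes: x right, y down, z forward; pixel columns grow to the right and rows downward; lengths in m; the calibration is good to about 2 mm. A picture is of the moment at which its call begins: read the wrist's pose just before it.
A pose or a line that the arm cannot do raises manip.IKError and nothing moves.
- order.close_job(): hands the job in, once; it reports no verdict.
The state is a dict: "clock": time; "joint_pos": joint angles; "joint_velocities": joint speeds; "tau": joint torques, N m; "tool_pos": TCP position; "tcp_rot": TCP orientation; "contact_force": force on the tool from outside, world axes, zero at the start; "moment": the same for the moment, N m; "gripper_width": finger opening in m.
Only numpy, scipy, OpenCV 4.12 (cv2) and the standard library are available. Lean on these libraries where they do the work, as an engineer would, in place of code of your own. Each camera call takes 0.05 s, during which the arm holds its last target.

TASK

Draw the hand magnifier out of its sloping holder by the handle, turn it so that the lens lies level, and hold it raised with the lens centred above the bird's egg in the specimen tray, about 5 cm clear of the egg's top. Do not touch or shift the specimens or the jar. Finish while holding it there: the magnifier stays in the gripper, still and carried by nothing else; do not put it down.

Things in the scene. Friction and masses are not known exactly. Their poses are not given: they have to be found in the camera images.
- magnifier: Hand magnifier, 90-140 g. Origin: lens centre; handle along -x, z normal to the lens. Steel-rimmed lens 70 mm across, 8 mm thick; neck 8 mm thick from x = -35 to -48 mm; black flat-sided handle from x = -48 to -138 mm, 16 mm wide (y), 12 mm thick (z). Centre of mass near x = -50 mm. At the start it sits lens down in the holder, handle sticking up at 45 degrees towards the robot's side.
- magnifier_grip (a point): A good place to grip the handle: on its centre line, 78 mm from the lens centre (x = -78 mm in the magnifier's frame). At the start about 105 mm above the work surface.
- holder: Fixed wooden pocket sloping 45 degrees on a 110 x 100 mm base, 83 mm high. Origin: on the bench below the seated lens's centre; x points from the open upper end to the closed lower end. Inside 74 x 10.5 mm. Along the slope from the seated lens centre, side walls reach 40 mm up, the cover 12 mm. The magnifier slides out up the slope (its -x), wholly out after 80 mm; held only by weight and friction.
- holder_seat (a point): Centre of the lens when it sits in the pocket: 50 mm above the holder's origin.
- tray: Fixed shallow specimen tray, paper-lined, pale wooden rim: 150 mm (x) by 260 mm (y), floor 8 mm and rim 22 mm above the work surface. Origin: centre of its underside. Three specimens stand on its floor in a row along its y axis, 75 mm apart, in any order.
- egg: Cream bird's egg standing upright on a small round dark wooden foot (36 mm in diameter), loose; egg 35 mm in diameter. Origin: centre of the underside of the foot; z up along the egg. The egg's top is 50 mm above the origin, so 58 mm above the work surface.
- spire_shell: Tapered brown snail shell, 58 mm long, lying on a dark wooden block 50 x 34 mm, loose, 35 mm high in all. Origin: centre of the block's underside. Not to be touched.
- bone: Small pale limb bone, 75 mm long, on a dark wooden block 50 x 30 mm, loose, 20 mm high in all. Origin: centre of the block's underside. Not to be touched.
- jar: Amber glass jar with a white cap, 52 mm in diameter and 75 mm tall, loose on the bench between the tray and the holder. Origin: centre of its underside. Not to be touched.

How it is judged:
On the way:
1. the magnifier is drawn wholly out of its holder, in the gripper (distance between magnifier and holder_seat above 0.076 m and contact force between the fingers and magnifier above 0.5 N and contact force between magnifier and holder below 0.1 N and height (world z) of magnifier above 0.07 m), for 0.2 s.
At the end, for the whole second after the job is handed in: The magnifier is held in the gripper and still, touching nothing else; its lens is level within 12 degrees, its centre within 18 mm of the egg's axis seen from above and 20 to 87 mm above the egg's top; egg upright, specimens and jar within 10 mm of where they stood (horizontal distance between magnifier and egg below 0.018 m and height (world z) of magnifier between 0.078 and 0.145 m and (angle between magnifier's own z axis and vertical below 0.21 rad or angle between magnifier's own z axis and vertical above 2.93 rad) and contact force between the fingers and magnifier above 1 N and linear speed of magnifier below 0.02 m/s and angular speed of magnifier below 0.1 rad/s and angle between egg's own z axis and vertical below 0.1 rad and contact force between magnifier and holder below 0.1 N and contact force between magnifier and tray below 0.1 N and contact force between magnifier and egg below 0.1 N and contact force between magnifier and spire_shell below 0.1 N and contact force between magnifier and bone below 0.1 N and contact force between magnifier and jar below 0.1 N and distance of each of egg, spire_shell, bone, jar from where it was at the start of the episode below 0.01 m); the arm keeps its last pose, push and grip.
It fails at once if a specimen or the jar is touched by the magnifier or the robot (contact force between any of magnifier, the fingers, the arm and egg above 0.5 N or contact force between any of magnifier, the fingers, the arm and spire_shell above 0.5 N or contact force between any of magnifier, the fingers, the arm and bone above 0.5 N or contact force between any of magnifier, the fingers, the arm and jar above 0.5 N).
It fails at once if a specimen or the jar is shifted by more than 10 mm (distance of any of egg, spire_shell, bone, jar from where it was at the start of the episode above 0.01 m).
It also fails if it takes over 38 s, if anything falls off the work surface, if the arm or the gripper's body presses on something with over 40 N, if the wrist force passes 120 N, or if a joint passes its speed limit or range.

## Working session

There is one attempt and no reset: what is moved stays moved. The work goes in short steps, each a Python script; the robot and the scene stay as the last script left them, time stands still between calls to the robot, and variables do not carry over. Pictures are saved under pics/ and viewed, and the job is handed in when it is done.

```bash
ls; mkdir -p pics; python3 - <<'E'
from cell import manip,cams
import cv2,numpy as np
for n in ("top","side","wrist"):
    c=cams.capture(n); cv2.imwrite(f"pics/{n}0.png",c["image"])
    np.savez(f"{n}0.npz",**c)
    print(n,{k:np.round(v,3).tolist() for k,v in c.items() if k not in("image","z_map")}, (c["z_map"]>0).mean())
print(manip.state())
E
```

```text
pics
top {'intrinsics': [[420.755, 0.0, 317.242], [0.0, 420.755, 201.316], [0.0, 0.0, 1.0]], 'position': [0.536, -0.008, 0.91], 'orientation': [-2.173, 2.144, -0.086]} 0.99614453125
side {'intrinsics': [[491.205, 0.0, 313.56], [0.0, 491.205, 197.33], [0.0, 0.0, 1.0]], 'position': [0.46, -0.716, 0.887], 'orientation': [-2.39, 0.228, -0.078]} 0.9960078125
wrist {'intrinsics': [[290.676, 0.0, 326.049], [0.0, 290.676, 198.444], [0.0, 0.0, 1.0]], 'T_tool_cam': [[-0.0, -0.28, 0.96, -0.146], [1.0, -0.001, -0.0, 0.001], [0.001, 0.96, 0.28, -0.073], [0.0, 0.0, 0.0, 1.0]]} 0.9960625
{'clock': 0.15, 'joint_pos': array([-1.34992796e+00,  2.64561911e-01,  1.60504327e+00, -2.73958183e-05,
        1.27374299e+00, -3.69355309e-02]), 'joint_velocities': array([ 0.00041908, -0.00293171, -0.00300095, -0.00029381,  0.00146403,
        0.00075885]), 'tau': array([ 1.25859318e-03, -5.02846885e+01, -3.57468939e+01,  7.29346974e-02,
        2.50054925e-02, -1.01729299e-04]), 'tool_pos': array([ 0.17194036, -0.6521563 ,  0.2376955 ]), 'tcp_rot': array([ 2.08453641,  0.27206789, -2.08493014]), 'contact_force': array([ 0.03496766, -1.17750778, -0.78958077]), 'moment': array([-0.01172786, -0.01224262,  0.01023658]), 'gripper_width': 0.08805604012607192}
```

View pics/top0.png

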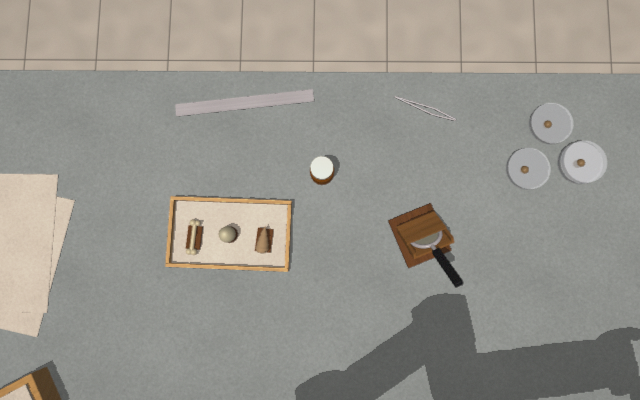

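View pics/side0.png

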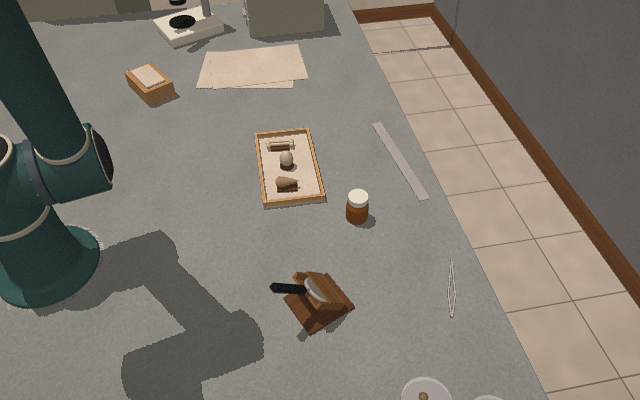

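The top view shows the holder at about (420,235), with the black handle running from (435,250) to (460,284). The egg is at (228,234), between the bone at (195,236) and the shell at (264,239), and the jar is at (321,168). Next I measure these positions.

```bash
cat > h.py <<'E'
import numpy as np,cv2
from scipy.spatial.transform import Rotation as R
def pts(c,mask):
    K=c["intrinsics"];v,u=np.nonzero(mask&(c["z_map"]>0));z=c["z_map"][v,u]
    p=np.c_[(u-K[0,2])/K[0,0]*z,(v-K[1,2])/K[1,1]*z,z]
    return p@R.from_rotvec(c["orientation"]).as_matrix().T+c["position"]
def ray(c,uv,z):
    K=c["intrinsics"];d=R.from_rotvec(c["orientation"]).as_matrix()@np.array([(uv[0]-K[0,2])/K[0,0],(uv[1]-K[1,2])/K[1,1],1])
    o=np.array(c["position"]);return o+d*(z-o[2])/d[2]
def box(sh,u0,v0,u1,v1):
    m=np.zeros(sh,bool);m[v0:v1,u0:u1]=1;return m
E
python3 - <<'E'
from h import *
np.set_printoptions(precision=4,suppress=True)
for n,bh,be,bj,bt in (("top",(425,240,475,295),(215,222,242,246),(300,150,340,190),(155,185,300,280)),("side",(262,275,312,300),(276,147,297,171),(340,185,375,228),(245,120,335,215))):
    c=np.load(n+"0.npz");im=c["image"].astype(int);sh=im.shape[:2]
    print(n,"bench z",np.median(pts(c,box(sh,330,250,370,290))[:,2]))
    m=(im.max(2)<45)&box(sh,*bh)
    P=pts(c,m);P=P[P[:,2]>.06]
    print(" handle n",len(P),"min/max",P.min(0),P.max(0))
    mu=P.mean(0);w,s,vt=np.linalg.svd(P-mu);d=vt[0]*np.sign(vt[0][2]);t=(P-mu)@d
    print(" mean",mu,"dir",d,"len",np.ptp(t),"tip",mu+d*t.max(),"low",mu+d*t.min(),"elev",np.degrees(np.arcsin(d[2])),"spread",s/np.sqrt(len(P)))
    P=pts(c,box(sh,*be));E=P[P[:,2]>.035];print(" egg n",len(E),E.min(0),E.max(0),E.mean(0)); 
    P=pts(c,box(sh,*bj));J=P[P[:,2]>.065];print(" jar",len(J),J.min(0),J.max(0))
    P=pts(c,box(sh,*bt));J=P[(P[:,2]>.017)&(P[:,2]<.026)];print(" tray",J.min(0),J.max(0))
    # steel
    vis=cv2.resize(im[bh[1]-60:bh[3]+20,bh[0]-60:bh[2]+30].astype(np.uint8),None,fx=4,fy=4);cv2.imwrite(f"pics/{n}_crop.png",vis)
E
```

```text
top bench z 0.00018307434783221277
 handle n 358 min/max [ 0.4654 -0.2481  0.0734] [ 0.5319 -0.2133  0.1539]
 mean [ 0.4979 -0.2306  0.1225] dir [-0.6584 -0.2669  0.7038] len 0.10100324440339406 tip [ 0.4696 -0.2421  0.1528] low [ 0.5361 -0.2151  0.0817] elev 44.73122287380904 spread [0.0265 0.0045 0.002 ]
 egg n 208 [0.5377 0.1819 0.0357] [0.5708 0.2146 0.0605] [0.5541 0.1958 0.0495]
 jar 421 [ 0.6667 -0.0203  0.0663] [0.7129 0.0241 0.0791]
 tray [0.4788 0.0671 0.017 ] [0.6342 0.3303 0.026 ]
side bench z 0.00010434198516107163
 handle n 308 min/max [ 0.4661 -0.2528  0.0828] [ 0.5319 -0.2151  0.1534]
 mean [ 0.4983 -0.2374  0.1234] dir [-0.6613 -0.262   0.7029] len 0.09133533044557801 tip [ 0.4715 -0.248   0.152 ] low [ 0.5319 -0.2241  0.0878] elev 44.658391965024755 spread [0.0276 0.0048 0.0026]
 egg n 127 [0.5389 0.1803 0.0352] [0.5707 0.2068 0.0595] [0.554  0.1905 0.047 ]
 jar 297 [ 0.6677 -0.0231  0.0652] [0.7132 0.0247 0.0794]
 tray [0.4793 0.064  0.017 ] [0.6349 0.3317 0.026 ]
```

```bash
python3 -c "
import cv2
a=cv2.imread('pics/top0.png');cv2.imwrite('pics/tc.png',cv2.resize(a[185:300,370:490],None,fx=5,fy=5,interpolation=2))"
```

```text
(no output)
```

View pics/tc.png

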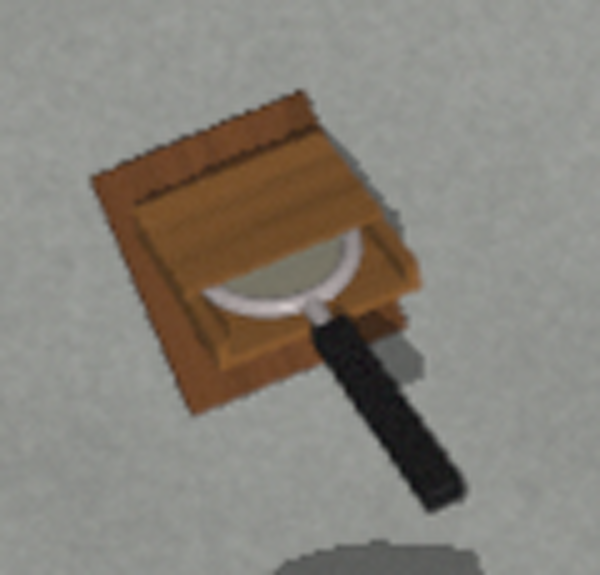

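```bash
cat >> h.py <<'E'
az=np.radians(21.8); H=np.array([np.cos(az),np.sin(az),0]);LAT=np.array([-np.sin(az),np.cos(az),0]);Z=np.array([0,0,1.])
h=(-H+Z)/np.sqrt(2); n=(H+Z)/np.sqrt(2)
def toolR(hd,nn,phi,s):  # tool x at angle phi (rad) from -h ... lens-ward tilt; jaw axis along magnifier y
    x=-np.cos(phi)*hd-np.sin(phi)*nn
    y=s*np.cross(nn,-hd); return np.c_[x,y,np.cross(x,y)]
E
python3 - <<'E'
from h import *
from cell import inverse_kinematics as ik
np.set_printoptions(precision=4,suppress=True)
for n_,bh in (("top",(425,240,475,295)),("side",(262,275,312,300))):
    c=np.load(n_+"0.npz");im=c["image"].astype(int)
    P=pts(c,(im.max(2)<45)&box(im.shape[:2],*bh));P=P[P[:,2]>.085]
    print("n-offset pct",np.percentile(P@n,[2,25,50,75,98]))
    top=P[P@n>np.percentile(P@n,50)-.001]
    print("lat pct",np.percentile(P@LAT,[1,5,50,95,99]),"topface",np.percentile(top@LAT,[1,5,50,95,99]),"h max",np.percentile(P@h,[99,99.8]))
E
```

```text
n-offset pct [0.3468 0.3524 0.3534 0.3542 0.3559]
lat pct [-0.4066 -0.4061 -0.3987 -0.3929 -0.3923] topface [-0.4066 -0.4061 -0.3999 -0.3935 -0.3924] h max [-0.1384 -0.1374]
n-offset pct [0.3456 0.3502 0.3534 0.3544 0.3554]
lat pct [-0.4112 -0.4105 -0.4068 -0.3972 -0.3959] topface [-0.4106 -0.4101 -0.4042 -0.3966 -0.3959] h max [-0.1377 -0.1371]
```

```bash
cat >> h.py <<'E'
G=-.198*h+.3477*n-.4015*LAT
EGG=np.array([.554,.198])
E
python3 - <<'E'
from h import *
from cell import inverse_kinematics as ik
np.set_printoptions(precision=3,suppress=True)
print(G,"lens",G-.078*h)
rv=lambda M:R.from_matrix(M).as_rotvec()
for deg in (45,55,60,70):
  for s in (1,-1):
    for nm,g,hd,nn in [("grip",G,h,n),("back",G,h,n),("out",G+.1*h,h,n)]+[(f"fin{a}",None,-np.array([np.cos(np.radians(a)),np.sin(np.radians(a)),0]),Z) for a in (-10,0,10,20)]:
        M=toolR(hd,nn,np.radians(deg),s)
        if g is None: g=np.r_[EGG,.108]+.078*hd
        p=g+M[:,0]*(.019-(.08 if nm=="back" else 0))
        print(deg,s,nm,p,ik(p,rv(M)))
E
```

```text
[ 0.507 -0.229  0.106] lens [ 0.559 -0.209  0.051]
45 1 grip [ 0.507 -0.229  0.087] [-0.469  0.186  2.     0.     0.956 -2.421]
45 1 back [ 0.507 -0.229  0.167] [-0.469  0.099  1.935  0.     1.108 -2.421]
45 1 out [ 0.442 -0.256  0.158] [-0.574  0.019  2.038  0.     1.084 -2.525]
45 1 fin-10 [0.49  0.209 0.095] None
45 1 fin0 [0.489 0.198 0.095] None
45 1 fin10 [0.49  0.187 0.095] None
45 1 fin20 [0.493 0.176 0.095] None
45 -1 grip [ 0.507 -0.229  0.087] [-0.469  0.186  2.     0.     0.956  0.721]
45 -1 back [ 0.507 -0.229  0.167] [-0.469  0.099  1.935  0.     1.108  0.721]
45 -1 out [ 0.442 -0.256  0.158] [-0.574  0.019  2.038  0.     1.084  0.617]
45 -1 fin-10 [0.49  0.209 0.095] None
45 -1 fin0 [0.489 0.198 0.095] None
45 -1 fin10 [0.49  0.187 0.095] None
45 -1 fin20 [0.493 0.176 0.095] None
55 1 grip [ 0.504 -0.231  0.087] [-0.399  0.261  1.917 -0.138  1.092 -2.279]
55 1 back [ 0.517 -0.226  0.166] [-0.383  0.197  1.834 -0.127  1.239 -2.285]
55 1 out [ 0.439 -0.257  0.158] [-0.49   0.093  1.969 -0.143  1.196 -2.381]
55 1 fin-10 [0.488 0.21  0.092] [ 0.624 -0.051  2.384 -0.915  0.
[... 2089 characters left out ...]
0.597 -0.942]
70 1 fin10 [0.484 0.186 0.09 ] [ 0.36  -0.077  2.318 -0.119  0.561 -1.296]
70 1 fin20 [0.487 0.174 0.09 ] [ 0.278 -0.086  2.325  0.046  0.555 -1.676]
70 -1 grip [ 0.5   -0.232  0.089] [-0.313  0.393  1.793 -0.283  1.311  1.   ]
70 -1 back [ 0.531 -0.22   0.161] [-0.282  0.364  1.683 -0.265  1.451  0.988]
70 -1 out [ 0.434 -0.259  0.159] [-0.388  0.223  1.87  -0.304  1.381  0.91 ]
70 -1 fin-10 [0.484 0.21  0.09 ] [ 0.501 -0.015  2.258 -0.36   0.653  2.507]
70 -1 fin0 [0.482 0.198 0.09 ] [ 0.436 -0.053  2.295 -0.26   0.597  2.2  ]
70 -1 fin10 [0.484 0.186 0.09 ] [ 0.36  -0.077  2.318 -0.119  0.561  1.846]
70 -1 fin20 [0.487 0.174 0.09 ] [ 0.278 -0.086  2.325  0.046  0.555  1.465]
```

```bash
cat > go1.py <<'E'
from h import *
from cell import manip,cams
np.set_printoptions(precision=4,suppress=True)
M=toolR(h,n,np.radians(70),-1);rv=R.from_matrix(M).as_rotvec()
manip.move_pose(G+M[:,0]*(.019-.11),rv); manip.set_gripper(.05,30)
manip.move_linear(G+M[:,0]*.019,rate=.08,rot=rv)
s=manip.state();print(s["clock"],s["tool_pos"],s["contact_force"],G+M[:,0]*.019)
for k in("side","top","wrist"):
    cv2.imwrite(f"pics/{k}1.png",cams.capture(k)["image"])
a=cv2.imread("pics/side1.png")[200:350,220:400];b=cv2.imread("pics/wrist1.png")
cv2.imwrite("pics/c1.png",np.vstack([cv2.resize(a,(480,400),interpolation=2)]));
E
python3 go1.py
```

```text
4.475 [ 0.5005 -0.2326  0.0892] [ 0.7788 -0.4016  0.5661] [ 0.4999 -0.2325  0.0886]
```

View pics/c1.png

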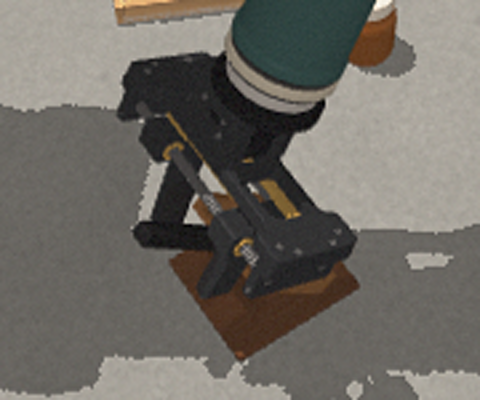

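View pics/wrist1.png

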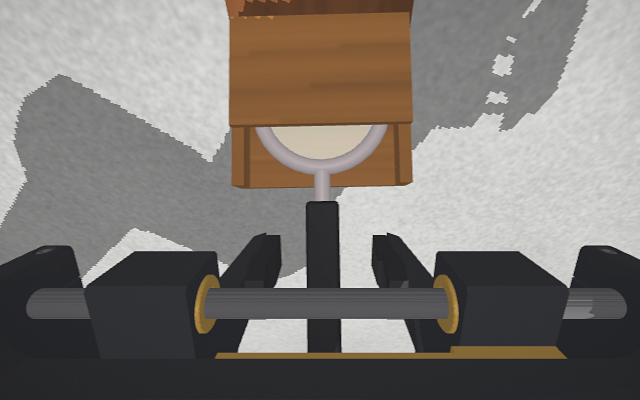

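The wrist view shows the handle (cols 306–340) between the open fingers (281 and 373), centred and lined up with the pocket. Now I close the gripper and draw it out.

```bash
cat > go2.py <<'E'
from h import *
from cell import manip,cams
np.set_printoptions(precision=4,suppress=True)
def st(t):
    s=manip.state();print(t,round(s["clock"],2),s["tool_pos"],"F",s["contact_force"],"w",round(s["gripper_width"],4))
manip.set_gripper(.0,35);st("closed")
p=np.array(manip.state()["tool_pos"])
manip.move_linear(p+.02*h,rate=.05);st("20")
manip.move_linear(p+.105*h,rate=.08);st("105");manip.dwell(.3)
c=cams.capture("wrist");cv2.imwrite("pics/w2.png",c["image"])
c=cams.capture("side");cv2.imwrite("pics/s2.png",c["image"]);st("x")
E
python3 go2.py
```

```text
closed 5.25 [ 0.4998 -0.2324  0.0886] F [0.1746 0.7956 1.0061] w 0.0154
20 5.8 [ 0.4865 -0.2378  0.103 ] F [ 0.5434  0.3719 -1.5452] w 0.015
105 7.01 [ 0.4309 -0.2597  0.1624] F [-0.5145  0.2269 -1.0868] w 0.0152
x 7.41 [ 0.4309 -0.2599  0.1627] F [ 1.367  -0.6364 -1.0549] w 0.0151
```

View pics/w2.png

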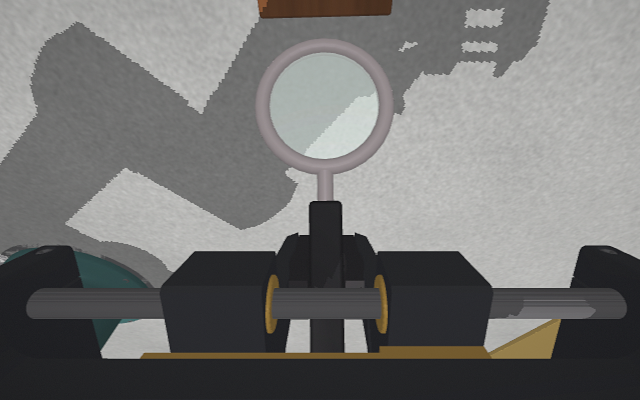

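View pics/s2.png

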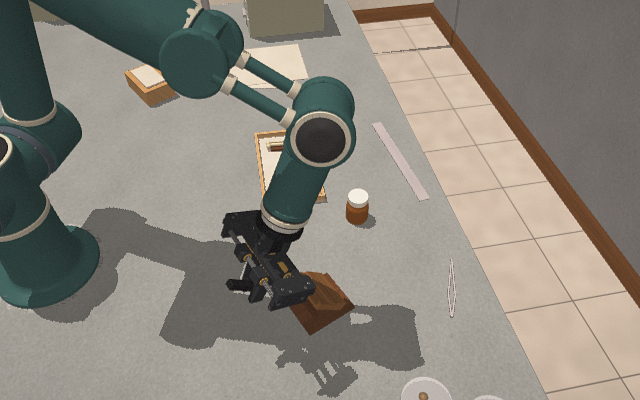

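The magnifier is fully out and straight in the jaws: lens centre at (325,105) in the wrist view, holder edge well away at the top. Next I lift it, level it and carry it to above the egg.

```bash
cat > go3.py <<'E'
from h import *
from cell import manip,cams,inverse_kinematics as ik
np.set_printoptions(precision=4,suppress=True)
def st(t):
    s=manip.state();print(t,round(s["clock"],2),s["tool_pos"],"F",s["contact_force"],"w",round(s["gripper_width"],4))
a=np.radians(18);hd=-np.array([np.cos(a),np.sin(a),0])
M=toolR(hd,Z,np.radians(70),-1);rv=R.from_matrix(M).as_rotvec()
P=lambda z:np.r_[EGG,z]+.078*hd+.019*M[:,0]
print(ik(P(.2),rv),ik(P(.108),rv))
p=np.array(manip.state()["tool_pos"])
manip.move_linear(p+[0,0,.08],rate=.12);st("up")
manip.move_pose(P(.20),rv);st("over")
manip.move_linear(P(.15),rate=.08,rot=rv);manip.dwell(.3);st("150")
s=manip.state();c=cams.capture("wrist");cv2.imwrite("pics/w3.png",c["image"]);np.savez("w3.npz",tp=s["tool_pos"],tr=s["tcp_rot"],**c)
for k in("top","side"):
    c=cams.capture(k);cv2.imwrite(f"pics/{k}3.png",c["image"]);np.savez(k+"3.npz",**c)
E
python3 go3.py
```

```text
[ 0.2947 -0.2127  2.239   0.0096  0.7662  1.5456] [ 0.2947 -0.0854  2.3247  0.0127  0.5533  1.5417]
up 8.22 [ 0.4306 -0.2597  0.2421] F [ 0.5031  0.858  -1.46  ] w 0.0152
over 9.83 [0.4865 0.1754 0.1823] F [ 0.6448 -0.5395 -1.8704] w 0.0149
150 10.91 [0.4864 0.1761 0.1328] F [-0.1386  0.1511 -0.676 ] w 0.0151
```

View pics/w3.png

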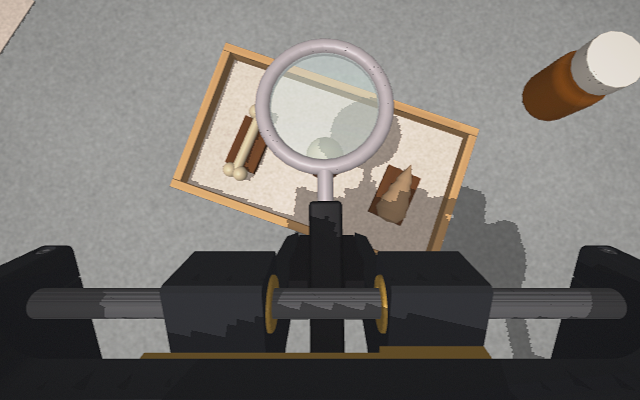

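View pics/top3.png

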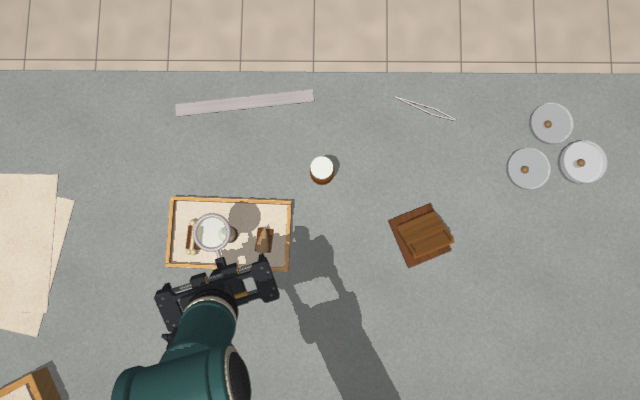

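View pics/side3.png

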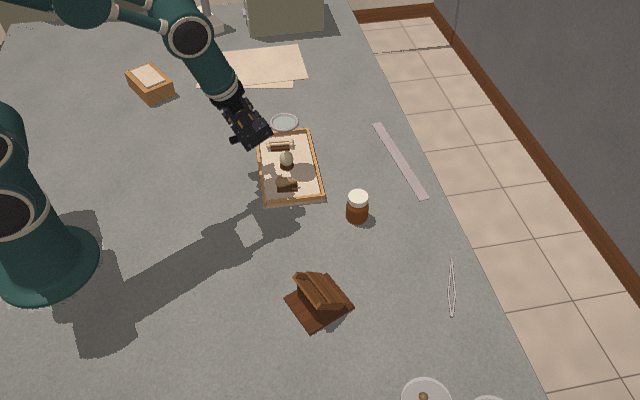

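The magnifier is above the tray, with the lens at about (212,233) in the top view and (285,121) in the side view. Specimens and jar are unmoved. I measure the lens centre and plane from the rim.

```bash
cat > meas.py <<'E'
from h import *
import sys
np.set_printoptions(precision=4,suppress=True)
i,zc=sys.argv[1],float(sys.argv[2])
def show(k,c,roi):
    P=pts(c,box(c["image"].shape[:2],*roi));P=P[abs(P[:,2]-zc)<.03]
    # lens disc points: robust plane
    lo,hi=P.min(0),P.max(0)
    for _ in range(5):
        A=np.c_[P[:,:2],np.ones(len(P))];q=np.linalg.lstsq(A,P[:,2],rcond=None)[0];r=P[:,2]-A@q;P=P[abs(r)<.006]
    (x,y),rad=cv2.minEnclosingCircle((P[:,:2]*1000).astype(np.float32))
    nn=np.r_[-q[:2],1];nn/=np.linalg.norm(nn)
    print(k,len(P),"circle c",x,y,"r",rad,"mean",P.mean(0),"normal",nn,"tilt",np.degrees(np.arccos(nn[2])))
w=dict(np.load(f"w{i}.npz"));T=w["T_tool_cam"];Rt=R.from_rotvec(w["tr"]).as_matrix()
w["orientation"]=R.from_matrix(Rt@T[:3,:3]).as_rotvec();w["position"]=Rt@T[:3,3]+w["tp"]
show("wrist",w,(245,30,405,172))
c=dict(np.load(f"top{i}.npz"));show("top",c,(188,205,240,250))
c=dict(np.load(f"side{i}.npz"));show("side",c,(270,112,303,150))
E
python3 meas.py 3 .15
```

```text
wrist 14767 circle c 557.1806030273438 198.75482177734375 r 34.99026107788086 mean [0.5566 0.1985 0.1539] normal [0.0003 0.0155 0.9999] tilt 0.8871437645916872
top 1138 circle c 554.8497924804688 198.2255096435547 r 34.98484802246094 mean [0.5553 0.1981 0.1539] normal [-0.0037  0.0185  0.9998] tilt 1.0796524553873503
side 455 circle c 553.0848388671875 196.12332153320312 r 36.68049240112305 mean [0.5553 0.1951 0.1535] normal [0.0029 0.012  0.9999] tilt 0.705765526376803
```

The lens is level within about 1°. It is centred at (0.555,0.198), about 1 mm from the egg axis, with its centre at z ≈ 0.150. I lower it 42 mm.

```bash
cat > go4.py <<'E'
from h import *
from cell import manip,cams
np.set_printoptions(precision=4,suppress=True)
p=np.array(manip.state()["tool_pos"])
manip.move_linear(p+[0,0,-.042],rate=.05);manip.dwell(.8)
s=manip.state();c=cams.capture("wrist");cv2.imwrite("pics/w4.png",c["image"]);np.savez("w4.npz",tp=s["tool_pos"],tr=s["tcp_rot"],**c)
for k in("top","side"):
    c=cams.capture(k);cv2.imwrite(f"pics/{k}4.png",c["image"]);np.savez(k+"4.npz",**c)
print(s["clock"],s["tool_pos"],s["contact_force"],abs(s["joint_velocities"]).max(),s["gripper_width"])
E
python3 go4.py; sed -i 's/(188,205,240,250)/(190,205,245,252)/;s/(270,112,303,150)/(268,118,306,160)/' meas.py; python3 meas.py 4 .108
python3 - <<'E'
import cv2,numpy as np
a=cv2.imread("pics/top4.png")[180:300,150:350];b=cv2.imread("pics/side4.png")[90:240,220:400]
cv2.imwrite("pics/c4.png",np.hstack([cv2.resize(a,(400,300)),cv2.resize(b,(400,300))]))
E
```

```text
12.8417 [0.4861 0.1759 0.0904] [ 0.1264  0.5345 -1.7956] 0.0025728119240630044 0.015329625973971613
wrist 14768 circle c 556.9578247070312 198.54104614257812 r 34.97977066040039 mean [0.5564 0.1984 0.1115] normal [0.0019 0.0162 0.9999] tilt 0.9328908772226442
top 1051 circle c 553.449951171875 197.13592529296875 r 35.8326530456543 mean [0.5541 0.1979 0.1117] normal [0.0036 0.0116 0.9999] tilt 0.6955030737835411
side 439 circle c 553.2830810546875 196.97616577148438 r 36.63424301147461 mean [0.5546 0.1953 0.1112] normal [0.0058 0.0145 0.9999] tilt 0.8960818122264177
```

View pics/c4.png

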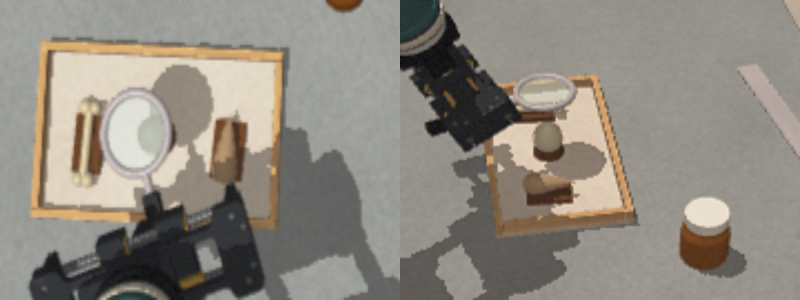

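The lens hangs level above the egg, and nothing else is touched. The apparent offsets in the picture are parallax. Handing in.

```bash
python3 - <<'E'
from cell import manip,order
order.close_job()
s=manip.state();print(s["clock"],s["tool_pos"],s["gripper_width"])
E
```

```text
the job is handed in; nothing more can be done
the job is handed in; nothing more can be done
```

I gripped the magnifier's handle at about 35 N and drew it 105 mm up the slope, clear of the holder. I then turned it level, carried it over the egg and handed in at about 12.8 s, with the magnifier still held.

Last checks before handing in:
- **Position:** all three cameras put the lens centre within about 4 mm of (0.555, 0.198); I measured the egg's axis at (0.554, 0.198). The views differed from each other by 2–4 mm.
- **Height:** the lens centre is at z ≈ 0.108 m, about 5 cm above the egg's top.
- **Tilt:** about 1° or less.
- **Stillness and grip:** joint speeds were below 0.003 rad/s, and the finger opening was steady at about 15.3 mm on the 16 mm handle.
- **Specimens and jar:** they looked undisturbed in the pictures, but I did not re-measure their positions.

No check failed. The state could not be read after handing in, and no verdict is reported.

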